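Hang the hook-on tray on the slotted stand and lock it

ROBOT

A 7-joint arm with a two-finger parallel gripper is mounted at the origin on the work surface. World frame = base frame: x ahead of the robot, y to its left, z up, the work surface at z = 0. Lengths are in m, angles in rad, forces in N, time in s.
With the tool pointing down it reaches from about 0.425 to 0.925 m from the base axis. Payload 6.8 kg.
Tool frame: the origin (TCP) lies at the very end of the fingers, on their centre line; the grasp point (between the pads) lies 19 mm behind it; z points along the fingers, y is the line along which they close (so a half turn about z gives the same grasp; the last joint's range is limited). The gripper opens to 85 mm and grips with 20 to 120 N. Pads are 22 mm wide; open, the fingers measure 114 mm over their backs; the gripper's body (76 mm by 85 mm) begins 54 mm behind the grasp point. The pads swing forward as they close: fully open they stand 13 mm farther back than shut.
Start: joints at [-1.438, 0.477, 0.022, 1.555, -0.011, 1.109, -0.083], TCP at [0.161, 0.656, 0.231] pointing down, gripper open.
Joint ranges: [-2.96, 2.96], [-0.34, 2.1], [-1.41, 1.46], [0.24, 2.44], [-1.37, 4.51], [0.17, 1.92], [-2.96, 2.96]. Speed limits (rad/s): [2.39, 2.39, 3.14, 3.14, 3.14, 3.14, 3.14].

INTERFACE

Orientations are given as a 3x3 rotation matrix whose columns are the frame's x, y, z axes.
In Python, from cell import r gives the robot as it stands.
- The arm moves only by the shell command python3 -m crank 'ROWS' [OPENING]. ROWS is a JSON object whose one key "moves" holds one flat list of numbers, 6 for each row, row after row: the shift along the tool's x, y, z in mm, then the turn, a rotation vector about the tool's x, y, z in rad. A call has 1 to 20 rows; each row is the pose to reach, as a shift and turn from the pose commanded when the call began, along the tool's axes at that moment; what a row does not reach only later rows make up. A row lasts 1/10 s, in which the tool goes at most 50 mm and 8.59 degrees, less where a joint would pass 70% of its speed; a pose out of reach is approached as far as the arm can. A call with a gripper value outside its range is refused whole. OPENING is the finger opening in mm, from 0 to 85.4, set as the call begins (- or left out, the last holds). The fingers move at their own pace and stop on an object; the grip force is fixed at half the most. Time passes only in rows, so rows that repeat a pose let the fingers close. It gives the time, the measured TCP pose, the force, the opening and the grip force at its end, in the units of the state.
- r.observe(): the state, without advancing time (a new reading comes with each control period).
- r.snapshot(name): name is "scene" or "side" or "wrist"; returns (picture, depth): 480x640x3 uint8, red, green, blue; 480x640 float32, m along the optical axis (not along the pixel's ray), 0 where there is no reading.
- r.camera_model(name): a dict with "fx", "fy", "cx", "cy" (pixels), "D" ([k1, k2, p1, p2, k3] as OpenCV has them; the pictures are not rectified), "world_to_cam" (4x4, takes a point from world to camera coordinates); the wrist camera has in their place "hand_eye" (4x4, takes a point from camera to tool coordinates, whose origin is the TCP and whose axes are the flange's). Camera axes: x right, y up, looking along -z (the intrinsics and any distortion apply to the point x, -y, -z); pixel columns grow to the right and rows downward; lengths in m; the calibration is good to about 2 mm. A picture is of the moment at which its call begins: read the wrist's pose just before it. camera_model takes no time and is no camera call.
- r.hand_in(): hands the job in; it is judged then, once.
The state is a dict: "time": time; "joint_pos": joint angles; "qvel": joint speeds; "tau": joint torques, N m; "ee_pos": TCP position; "eef_rot": TCP orientation; "force": force on the tool from outside, world axes, zero at the start; "ft_torque": the same for the moment, N m; "gripper_width": opening from 0.0 (shut) to 1.0 (fully open); "finger_force": force on a finger pad.
Only numpy, scipy, OpenCV 4.12 (cv2) and the standard library are available. Lean on these libraries where they do the work, as an engineer would, in place of code of your own. Each camera call takes 0.05 s, during which the arm holds its last target. There are 200 camera calls.

TASK

Hang the empty metal hook-on tray on the slotted stand: put its two hooks into the two slots, then push it straight down until it is fully home and the stand's sprung catch has snapped out into the tray's back, and let go. Feel your way and never force it, because the stand's slotted sheet is thin; leave the other things on the bench where they are.

Things in the scene. Friction and masses are not known exactly. Their poses are not given: they have to be found in the camera images.
- stand: Fixed: dark foot plate, two 125 mm posts, plain metal slotted sheet 130 wide (y), 6 thick (x 0 to 6 mm). Origin: bench level, in the sheet's front face, mid-width; z up, +x from front through to back; the tray hangs on the -x side, axes parallel. Clamped in long holes, ITS TRUE HEIGHT IS NOT MEASURED, all of it may be 10 mm above or below nominal. Over 45 N from the tray bends it.
- sheet_top (a point): Nominal middle of the sheet's top: a level flange folded backwards, at (12, 0, 152) mm of the stand; flange x 0 to 24, y -65 to 65 mm. Marks the nominal height only: the real flange is up to 10 mm higher or lower, by the same amount as slots, catch and seat.
- slots_mid (a point): Nominal point midway between the two upright slots, at (0, 0, 121.5) mm of the stand. Slots at y = -40 and +40 mm, 9.5 wide, 35 high (nominal z 104 to 139; real height off by the sheet's unknown offset). The 32 mm high hooks enter with the tray's underside 22 to 25 mm above its seat (23.5 is mid-slot).
- seat (a point): Nominal place of the middle of the tray's rear bottom edge when fully home, at (0, 0, 50) mm of the stand (real height off by the sheet's unknown offset). The tray's tongues then rest on the slots' lower ends, a hard stop.
- catch (a joint): Sprung catch through the sheet at y = 0, in m: 0 out, up to 0.006 as pressed back (+x). Nose 4 mm proud, lowest corner 15 mm above the seat, flank sloping back into the face 7 mm higher. Spring 3 N plus 1 N/mm. Pushing the tray down (about 5 to 15 N) makes its rear lip ride over the flank and press it back; 3 mm before home it snaps into the window and locks.
- tray: Hook-on steel tray, about 0.35 kg, stands on the bench. Origin: centre of underside, z up, rear to +x. Outside 110 x 110 mm, walls 28 high. Grip rib on the centre line along x: 60 long, 12 thick, top at z 75. Back plate 5 thick, 64 high, rear face at x = +55, with a catch window (y -10 to 10, z 12 to 28) over a 12 mm lip. Hung: rear face on the sheet's front face.
- tab_left (a point): Lower rear tip of the tray's hook at y = +40 mm: (70, 40, 32) mm in the tray's frame. Hook: 6 mm thick, a tongue (z 54 to 64) sticking out 15 mm behind the rear face, its last 7.5 mm (x 62.5 to 70) turned down to z 32, which leaves 7.5 mm for the 6 mm sheet.
- tab_right (a point): Lower rear tip of the tray's hook at y = -40 mm: (70, -40, 32) mm in the tray's frame; same shape as the other.
- bin: Bystander: empty grey plastic bin 90 x 70 x 45 mm, origin under its centre.
- die_ring: Bystander: dark steel ring, 54 mm across, 14 mm high, origin under its centre.
- bush: Bystander: flanged brass bush, 42 mm across, 50 mm high, origin under its centre.
- bush_small: Bystander: small flanged brass bush, 32 mm across, 40 mm high, origin under its centre.
- vblock: Bystander: steel V-block 60 x 40 x 35 mm, origin under its centre.
- wrench: Bystander: wrench lying on the bench.
- oil: Bystander: small white bottle, 48 mm across, 120 mm high, origin under its centre.
Not all that is in view belongs to the job. Leave any red look-alike of the tray alone. Of the things shaped like the stand, the metal one is meant.

How it is judged:
By the outcome, as a careful person would: the job done as asked, in the order asked, and still so for the second after the job is handed in, with the robot touching nothing.
It also fails if it takes over 48 s, if anything falls off the work surface, if the arm or the gripper's body presses on something with over 40 N, if the wrist force passes 120 N, or if a joint passes its speed limit or range.

## Working session

There is one attempt and no reset: what is moved stays moved. The work goes in short steps, Python scripts to look and compute and a shell command to move; the robot and the scene stay as the last step left them, time stands still between calls to the robot, and variables do not carry over. Pictures are saved under pics/ and viewed, at most 10 in all, crops included, and the job is handed in when it is done.

```bash
mkdir -p pics; ls; python3 - <<'E'
from cell import r
import cv2,numpy as np
o=r.observe();print({k:np.round(v,3).tolist() for k,v in o.items()})
ims=[]
for n in["scene","side"]:
    p,d=r.snapshot(n);np.savez(f"pics/{n}0.npz",p=p,d=d)
    cv2.imwrite(f"pics/{n}0.png",p[...,::-1])
    m=r.camera_model(n);print(n,{k:np.round(v,4).tolist() for k,v in m.items()}, d.min(),d.max())
E
```

```text
pics
{'time': 0.0, 'joint_pos': [-1.438, 0.478, 0.022, 1.556, -0.012, 1.109, -0.083], 'qvel': [-0.0, 0.001, -0.001, -0.001, 0.0, 0.001, 0.001], 'tau': [0.0, -59.646, 1.608, -28.118, 0.012, 0.01, -0.0], 'ee_pos': [0.161, 0.655, 0.23], 'eef_rot': [[-0.971, 0.238, -0.0], [0.238, 0.971, -0.002], [-0.0, -0.002, -1.0]], 'force': [0.031, 0.101, 0.002], 'ft_torque': [0.039, -0.002, 0.03], 'finger_force': 0.0, 'gripper_width': 1.002}
scene {'fx': 533.3832, 'fy': 533.3832, 'cx': 318.4404, 'cy': 241.533, 'D': [-0.084, 0.0, 0.0, 0.0, 0.0], 'world_to_cam': [[0.8035, 0.5947, -0.0249, -0.4407], [-0.306, 0.4486, 0.8397, 0.0496], [0.5106, -0.6671, 0.5424, -1.5263], [0.0, 0.0, 0.0, 1.0]]} 0.0 2.8666239
side {'fx': 539.8161, 'fy': 539.8161, 'cx': 317.7453, 'cy': 233.6687, 'D': [-0.0077, 0.0, 0.0, 0.0, 0.0], 'world_to_cam': [[0.9069, -0.4211, 0.0147, -0.4724], [0.3188, 0.7086, 0.6295, -0.2725], [-0.2755, -0.5661, 0.7769, -1.0153], [0.0, 0.0, 0.0, 1.0]]} 0.0 3.2673957
```

View pics/scene0.png

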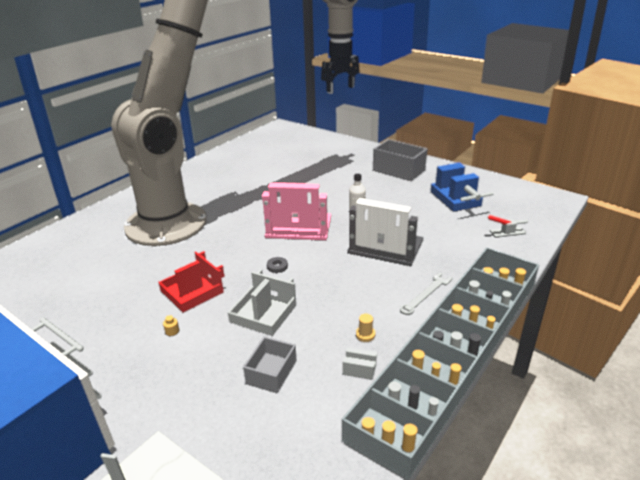

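View pics/side0.png

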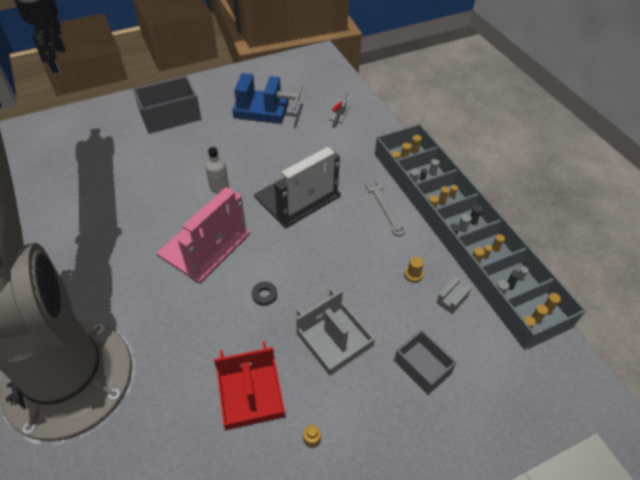

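```bash
cat > h.py <<'E'
import cv2,numpy as np
from cell import r
def cam(n,o=None):
    m=r.camera_model(n);K=np.array([[m['fx'],0,m['cx']],[0,m['fy'],m['cy']],[0,0,1.]]);D=np.array(m['D'])
    if n=='wrist':
        T=np.eye(4);T[:3,:3]=o['eef_rot'];T[:3,3]=o['ee_pos'];C=T@np.array(m['hand_eye'])
    else: C=np.linalg.inv(np.array(m['world_to_cam']))
    return K,D,C
def rays(n,uv,o=None):
    K,D,C=cam(n,o);q=cv2.undistortPoints(np.array(uv,float).reshape(-1,1,2),K,D)[:,0]
    d=np.c_[q[:,0],-q[:,1],-np.ones(len(q))];return C[:3,3],d@C[:3,:3].T
def plane(n,uv,z,o=None):
    c,d=rays(n,uv,o);return c+d*((z-c[2])/d[:,2])[:,None]
def cloud(n,dep,o=None):
    v,u=np.mgrid[0:480,0:640];c,d=rays(n,np.c_[u.ravel(),v.ravel()],o)
    P=c+d*dep.ravel()[:,None];P[dep.ravel()==0]=np.nan;return P.reshape(480,640,3)
def proj(n,P,o=None):
    K,D,C=cam(n,o);X=(np.atleast_2d(P)-C[:3,3])@C[:3,:3];X=X*[1,-1,-1]
    return cv2.projectPoints(X,np.zeros(3),np.zeros(3),K,D)[0][:,0]
def rect(P):
    return cv2.minAreaRect((P[:,:2]*1000).astype(np.float32))
E
python3 - <<'E'
from h import *
for n,boxes in[("scene",{"tray":(228,270,302,332),"stand":(348,196,424,264)}),("side",{"tray":(294,290,376,372),"stand":(252,146,342,226)})]:
    z=np.load(f"pics/{n}0.npz");P=cloud(n,z['d']);print(n,"cam",cam(n)[2][:3,3].round(3))
    print(" bench z",np.nanmedian(P[300:320,400:420,2]) if n=="side" else np.nanmedian(P[255:275,320:345,2]))
    for k,(a,b,c,d) in boxes.items():
        Q=P[b:d,a:c].reshape(-1,3);p=z['p'][b:d,a:c].reshape(-1,3).astype(int)
        ok=np.isfinite(Q[:,2])&(Q[:,2]>.012)&(p.max(1)-p.min(1)<60);Q=Q[ok]
        print(k,len(Q),"lo",np.percentile(Q,1,0).round(4),"hi",np.percentile(Q,99,0).round(4))
        print("  hist",np.histogram(Q[:,2],np.arange(.01,.18,.01))[0])
        zt={'tray':.035,'stand':.14}[k]
        for t in([.02,.035,.058,.068] if k=='tray' else[.05,.14]):
            S=Q[Q[:,2]>t]
            if len(S)>4:print("  >",t,len(S),rect(S))
E
```

```text
scene cam [ 1.149 -0.778  0.775]
 bench z 0.0017181562089649272
tray 1966 lo [ 0.431  -0.1967  0.0124] hi [ 0.556  -0.0673  0.0775]
  hist [368 544 245 200 209 264 136   0   0   0   0   0   0   0   0   0]
  > 0.02 1598 ((491.99444580078125, -126.88253021240234), (114.48194122314453, 130.85890197753906), 10.010217666625977)
  > 0.035 900 ((496.3148498535156, -96.36093139648438), (96.29203796386719, 115.41429901123047), 42.92186737060547)
  > 0.058 444 ((495.3827819824219, -96.3609619140625), (94.53152465820312, 110.84282684326172), 42.68856430053711)
  > 0.068 157 ((495.8240966796875, -120.01901245117188), (87.04387664794922, 90.28300476074219), 19.074867248535156)
stand 3615 lo [0.4149 0.1779 0.0124] hi [0.674 0.346 0.151]
  hist [484 100 232 232 256 251 228 236 241 222 228 274 179 330 122   0]
  > 0.05 2567 ((521.46337890625, 250.0584259033203), (133.4416046142578, 304.709228515625), 61.55372619628906)
  > 0.14 452 ((590.1974487304688, 210.64010620117188), (132.36685180664062, 33.090736389160156), 15.288431167602539)
side cam [ 0.236 -0.581  0.967]
 bench z -0.00031427094898600627
t
[... 258 characters left out ...]
 0.035 972 ((478.1183166503906, -101.1523208618164), (108.94636535644531, 94.88123321533203), 69.43869018554688)
  > 0.058 507 ((477.5537414550781, -102.6875), (105.441162109375, 94.1832504272461), 69.26358032226562)
  > 0.068 219 ((497.416748046875, -114.91455841064453), (101.12275695800781, 31.520523071289062), 80.11878204345703)
stand 3232 lo [0.4999 0.1782 0.0122] hi [0.673  0.2934 0.1502]
  hist [419 104 179 167 180 205 184 196 191 206 207 263 156 535  40   0]
  > 0.05 2363 ((591.9719848632812, 207.63528442382812), (170.47117614746094, 32.776031494140625), 12.88913631439209)
  > 0.14 575 ((591.629150390625, 209.0966033935547), (130.8519744873047, 29.069265365600586), 13.283258438110352)
```

```bash
cat >> h.py <<'E'
def rows_to(p,ang,o=None):
    "shift mm and turn for TCP pos p, tool down, tool y at ang deg"
    o=o or r.observe();R=np.array(o['eef_rot']);a=np.radians(ang)
    y=np.array([np.cos(a),np.sin(a),0]);z=np.array([0,0,-1.]);Rt=np.c_[np.cross(y,z),y,z]
    return (R.T@(np.array(p)-o['ee_pos'])*1000).round(1),cv2.Rodrigues(R.T@Rt)[0].ravel().round(4)
E
python3 - <<'E'
from h import *
m=r.camera_model('wrist');print({k:np.round(v,4).tolist() for k,v in m.items()})
U=np.array([np.cos(.235),np.sin(.235)]);V=np.array([-U[1],U[0]])
for n in["scene","side"]:
    z=np.load(f"pics/{n}0.npz");P=cloud(n,z['d']).reshape(-1,3);p=z['p'].reshape(-1,3).astype(int)
    ok=np.isfinite(P[:,2])&(abs(P[:,0]-.59)<.09)&(abs(P[:,1]-.2)<.07)
    P=P[ok];p=p[ok];u=P[:,:2]@U;v=P[:,:2]@V;br=(p.min(1)>120)
    f=br&(P[:,2]>.04)&(P[:,2]<.125);u0=np.median(u[f])
    q=np.polyfit(u[f]-u0,v[f],1)
    for _ in range(4):
        e=v-np.polyval(q,u-u0);g=f&(abs(e)<.004);q=np.polyfit(u[g]-u0,v[g],1)
    print(n,"face v0",q[1].round(4),"u0",u0.round(4),"slope deg",np.degrees(np.arctan(q[0])).round(2),g.sum())
    t=br&(P[:,2]>.135)&(e>.004)&(e<.022);print(" flange z",np.median(P[t,2]).round(4),t.sum(),"u ext all bright",np.percentile(u[br&(P[:,2]>.1)],[0,1,2,98,99,100]).round(4), "v ext flange",np.percentile(e[br&(P[:,2]>.138)],[1,5,95,99]).round(4))
    P=cloud(n,z['d']).reshape(-1,3);ok=(abs(P[:,0]-.494)<.1)&(abs(P[:,1]+.13)<.08)&(P[:,2]>.069)
    Q=P[ok];print(" rib",len(Q),Q.mean(0).round(4),rect(Q),np.median(Q[:,2]).round(4))
for p,a in[((.53,-.05,.30),10.5)]:print(rows_to(p,a))
E
```

```text
{'fx': 401.0729, 'fy': 401.0729, 'cx': 313.5869, 'cy': 238.5227, 'D': [-0.0022, 0.0, 0.0, 0.0, 0.0], 'hand_eye': [[-0.0001, 0.9611, 0.2762, 0.0703], [1.0, 0.0004, -0.0011, 0.0003], [-0.0012, 0.2762, -0.9611, -0.1418], [0.0, 0.0, 0.0, 1.0]]}
scene face v0 0.0562 u0 0.6252 slope deg 0.6 1358
 flange z 0.1497 208 u ext all bright [0.5397 0.5428 0.5499 0.6973 0.7037 0.7087] v ext flange [-0.0044 -0.0028  0.0226  0.0258]
 rib 145 [ 0.4959 -0.1364  0.0752] ((493.6324768066406, -135.21873474121094), (15.668801307678223, 63.40484619140625), 10.175248146057129) 0.0759
side face v0 0.0765 u0 0.707 slope deg 87.37 2
 flange z nan 0 u ext all bright [0.5588 0.5599 0.5607 0.6867 0.6886 0.7071] v ext flange [0.3886 0.5084 3.0849 3.1855]
 rib 212 [ 0.4942 -0.1357  0.0739] ((494.6320495605469, -135.51254272460938), (13.31743335723877, 62.73884201049805), 11.403106689453125) 0.0741
(array([-526.6, -596.8,  -68.5]), array([-1.4000e-03,  1.1000e-03,  1.1468e+00]))
  return _methods._mean(a, axis=axis, dtype=dtype,
  ret = ret.dtype.type(ret / rcount)
```

```bash
python3 - <<'E'
from h import *
print(rows_to((.592,.205,.30),13.5))
E
```

```text
(array([-526. , -334.3,  -69. ]), array([-1.4000e-03,  1.0000e-03,  1.0944e+00]))
```

```bash
python3 -m crank '{"moves":[-526,-334,-69,-0.0014,0.001,1.0944,-526,-334,-69,-0.0014,0.001,1.0944,-526,-334,-69,-0.0014,0.001,1.0944,-526,-334,-69,-0.0014,0.001,1.0944,-526,-334,-69,-0.0014,0.001,1.0944,-526,-334,-69,-0.0014,0.001,1.0944,-526,-334,-69,-0.0014,0.001,1.0944,-526,-334,-69,-0.0014,0.001,1.0944,-526,-334,-69,-0.0014,0.001,1.0944,-526,-334,-69,-0.0014,0.001,1.0944,-526,-334,-69,-0.0014,0.001,1.0944,-526,-334,-69,-0.0014,0.001,1.0944,-526,-334,-69,-0.0014,0.001,1.0944,-526,-334,-69,-0.0014,0.001,1.0944,-526,-334,-69,-0.0014,0.001,1.0944,-526,-334,-69,-0.0014,0.001,1.0944,-526,-334,-69,-0.0014,0.001,1.0944,-526,-334,-69,-0.0014,0.001,1.0944]}' 0; python3 - <<'E'
from h import *
o=r.observe();print(o['time'],o['ee_pos'],o['joint_pos'],o['qvel'])
p,d=r.snapshot('wrist');np.savez('pics/w1.npz',p=p,d=d,ee_pos=o['ee_pos'],eef_rot=o['eef_rot']);cv2.imwrite('pics/w1.png',p[...,::-1])
E
```

```text
time: 1.9
ee_pos: [0.5914, 0.207, 0.3001]
eef_rot: [[-0.236, 0.972, -0.0], [0.972, 0.236, 0.002], [0.002, 0.0, -1.0]]
force: [0.4, 0.2, -0.1]
gripper_width: -0.004
finger_force: 0.0
1.9 [0.59136735 0.2070258  0.30014797] [-0.78125026  0.3625369   0.46359906  1.62008554 -0.17311014  1.19914123
 -0.04289298] [ 0.00666396 -0.00145756  0.00695035 -0.00265448  0.00118713 -0.00022292
  0.00028116]
```

View pics/w1.png

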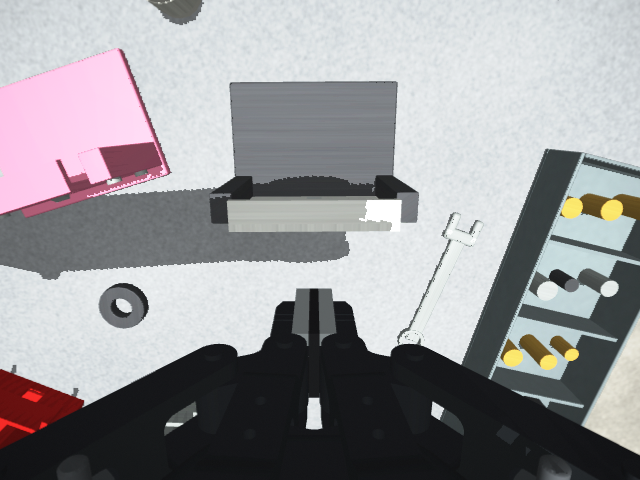

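```bash
python3 - <<'E'
from h import *
o=np.load('pics/w1.npz');P=cloud('wrist',o['d'],o);B=P[190:240,215:415]
m=(B[...,2]>.139)&(B[...,2]<.165);Q=B[m];print(m.sum(),np.percentile(Q[:,2],[5,50,95]).round(4))
v,u=np.nonzero(m);print(u.min()+215,u.max()+215,v.min()+190,v.max()+190)
print('bench',np.nanmedian(P[270:290,200:260,2]))
zf=np.median(Q[:,2])
# columnwise edges -> front/back lines, rowwise -> sides, ray cast on flange plane
def line(pts):
    W=plane('wrist',pts,zf,o)[:,:2]*1000;return W
cols=[c for c in range(15,175) if m[:,c].sum()>20]
F=line([(c+215,190+np.nonzero(m[:,c])[0].max()+.5) for c in cols]);K=line([(c+215,190+np.nonzero(m[:,c])[0].min()-.5) for c in cols])
for W in(F,K):
    vx,vy,x,y=cv2.fitLine(W.astype(np.float32),cv2.DIST_HUBER,0,.01,.01).ravel();print('line ang',np.degrees(np.arctan(vy/vx)).round(2),x.round(1),y.round(1))
rows=[k for k in range(50) if m[k].sum()>150]
L=line([(215+np.nonzero(m[k])[0].min()-.5,190+k) for k in rows]);Rr=line([(215+np.nonzero(m[k])[0].max()+.5,190+k) for k in rows])
print('L',L[[0,-1]].round(1).tolist(),'R',Rr[[0,-1]].round(1).tolist(),'width',np.linalg.norm(np.median(Rr-L,0)));print(cv2.minAreaRect(Q[:,:2].astype(np.float32)*1000))
E
```

```text
5613 [0.1456 0.1471 0.1482]
227 400 199 231
bench -0.000996965275815831
line ang 14.11 600.1 201.2
line ang 13.61 578.6 221.7
L [[530.3, 209.6], [530.2, 185.1]] R [[650.3, 238.7], [656.6, 215.7]] width 130.00892589057963
((590.4232177734375, 211.08302307128906), (130.45547485351562, 24.808982849121094), 13.978854179382324)
```

```bash
python3 -m crank '{"moves":[3,0,50,0,0,0,3,0,100,0,0,0,3,0,135,0,0,0,3,0,143,0,0,0,3,0,145,0,0,0,3,0,146,0,0,0,3,0,147,0,0,0]}'; python3 -m crank '{"moves":[0,0,1,0,0,0,0,0,1,0,0,0]}';python3 -m crank '{"moves":[0,0,1,0,0,0,0,0,1,0,0,0]}'
```

```text
time: 2.65
ee_pos: [0.593, 0.2094, 0.1556]
eef_rot: [[-0.233, 0.972, 0.004], [0.972, 0.233, 0.003], [0.002, 0.005, -1.0]]
force: [-0.3, -0.6, -0.1]
gripper_width: -0.003
finger_force: 0.0
time: 2.85
ee_pos: [0.5919, 0.2091, 0.1532]
eef_rot: [[-0.233, 0.972, 0.002], [0.972, 0.233, 0.002], [0.002, 0.002, -1.0]]
force: [0.6, 0.1, -0.6]
gripper_width: -0.003
finger_force: 0.0
time: 3.05
ee_pos: [0.5915, 0.2089, 0.1514]
eef_rot: [[-0.233, 0.972, 0.0], [0.972, 0.233, 0.002], [0.002, 0.001, -1.0]]
force: [-0.2, -0.2, 0.3]
gripper_width: 0.002
finger_force: 0.0
```

```bash
for i in 1 2 3 4 5 6 7 8; do :; done; python3 -m crank '{"moves":[0,0,1,0,0,0,0,0,1,0,0,0]}'|grep -E 'pos|force:';python3 -m crank '{"moves":[0,0,1,0,0,0,0,0,1,0,0,0]}'|grep -E 'pos|force:'
```

```text
ee_pos: [0.5914, 0.2088, 0.1501]
force: [-0.1, 0.8, 0.9]
finger_force: 0.0
ee_pos: [0.5914, 0.2089, 0.1491]
force: [-0.8, -0.5, 0.2]
finger_force: 0.0
```

```bash
python3 -m crank '{"moves":[0,0,1,0,0,0,0,0,1,0,0,0]}'|grep -E 'pos|force:';python3 -m crank '{"moves":[0,0,1,0,0,0,0,0,1,0,0,0]}'|grep -E 'pos|force:'
```

```text
ee_pos: [0.5914, 0.2089, 0.1482]
force: [0.1, -0.1, 0.2]
finger_force: 0.0
ee_pos: [0.5915, 0.2089, 0.1481]
force: [-3.2, -0.5, 6.7]
finger_force: 3.1
```

```bash
python3 -m crank '{"moves":[0,0,-50,0,0,0,0,0,-100,0,0,0,0,0,-102,0,0,0]}' 85|grep -E 'pos|force:'; python3 - <<'E'
from h import *
print(rows_to((.5075,-.204,.25),10.8))
E
```

```text
ee_pos: [0.5954, 0.2094, 0.2565]
force: [0.9, 0.5, 0.7]
finger_force: 0.0
(array([-381.6, -181.7,    2.7]), array([ 0.0122, -0.0042,  0.0463]))
```

```bash
python3 -m crank '{"moves":[-382,-182,0,0,0,0.047,-382,-182,0,0,0,0.047,-382,-182,0,0,0,0.047,-382,-182,0,0,0,0.047,-382,-182,0,0,0,0.047,-382,-182,0,0,0,0.047,-382,-182,0,0,0,0.047,-382,-182,0,0,0,0.047,-382,-182,0,0,0,0.047,-382,-182,0,0,0,0.047,-382,-182,0,0,0,0.047,-382,-182,0,0,0,0.047,-382,-182,0,0,0,0.047,-382,-182,0,0,0,0.047]}'; python3 - <<'E'
from h import *
o=r.observe();print(o['time'],o['ee_pos'],abs(o['qvel']).max())
p,d=r.snapshot('wrist');np.savez('pics/w2.npz',p=p,d=d,ee_pos=o['ee_pos'],eef_rot=o['eef_rot']);cv2.imwrite('pics/w2.png',p[...,::-1])
P=cloud('wrist',d,o);Q=P.reshape(-1,3);Q=Q[(abs(Q[:,0]-.494)<.1)&(abs(Q[:,1]+.125)<.085)]
c=p.reshape(-1,3)
for t in[(.015,.034),(.07,.085),(.056,.069)]:
    S=Q[(Q[:,2]>t[0])&(Q[:,2]<t[1])];print(t,len(S),rect(S),np.median(S[:,2]).round(4))
E
```

```text
time: 5.55
ee_pos: [0.5041, -0.204, 0.2485]
eef_rot: [[-0.19, 0.982, 0.0], [0.982, 0.19, 0.002], [0.002, 0.001, -1.0]]
force: [-1.0, 0.2, -0.4]
gripper_width: 0.993
finger_force: 0.0
5.55 [ 0.50407333 -0.20398217  0.24848728] 0.006457923872134609
(0.015, 0.034) 2676 ((492.1695556640625, -126.78954315185547), (110.31600952148438, 123.93988800048828), 11.15234375) 0.0269
(0.07, 0.085) 1301 ((493.76910400390625, -133.79478454589844), (11.682184219360352, 59.20993423461914), 10.871262550354004) 0.0742
(0.056, 0.069) 1708 ((481.9363098144531, -74.98249816894531), (109.46958923339844, 20.576095581054688), 10.93339729309082) 0.0631
```

View pics/w2.png

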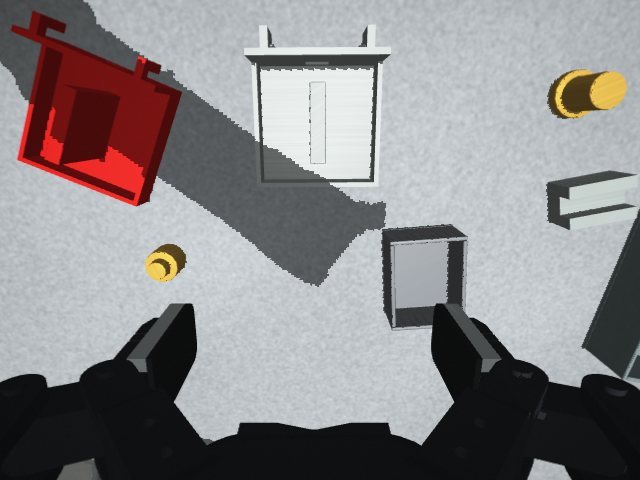

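```bash
python3 - <<'E'
from h import *
print(rows_to((.4935,-.1339,.042),10.9))
E
```

```text
(array([ 70.7,   2.9, 206.7]), array([ 0.0005, -0.0018,  0.0001]))
```

```bash
python3 -m crank '{"moves":[40,1,20,0,0,0,71,3,50,0,0,0,71,3,95,0,0,0,71,3,140,0,0,0,71,3,170,0,0,0,71,3,190,0,0,0,71,3,200,0,0,0,71,3,207,0,0,0,71,3,207,0,0,0,71,3,207,0,0,0]}'; python3 -m crank '{"moves":[0,0,0,0,0,0,0,0,0,0,0,0,0,0,0,0,0,0,0,0,0,0,0,0,0,0,0,0,0,0,0,0,0,0,0,0,0,0,0,0,0,0,0,0,0,0,0,0]}' 0
```

```text
time: 6.6
ee_pos: [0.494, -0.1347, 0.0425]
eef_rot: [[-0.187, 0.982, 0.002], [0.982, 0.187, 0.002], [0.001, 0.002, -1.0]]
force: [-0.5, 0.1, 1.0]
gripper_width: 0.993
finger_force: 0.0
time: 7.4
ee_pos: [0.4935, -0.1345, 0.0419]
eef_rot: [[-0.188, 0.982, 0.001], [0.982, 0.188, 0.002], [0.002, 0.001, -1.0]]
force: [-0.6, 0.6, 5.2]
gripper_width: 0.131
finger_force: 58.7
```

```bash
python3 -m crank '{"moves":[0,0,-10,0,0,0,0,0,-30,0,0,0,0,0,-60,0,0,0,0,0,-85,0,0,0,0,0,-90,0,0,0,0,0,-90,0,0,0]}'; python3 - <<'E'
from h import *
print(rows_to((.6162,.1068,.132),13.8))
E
```

```text
time: 8.0
ee_pos: [0.4934, -0.1345, 0.132]
eef_rot: [[-0.188, 0.982, 0.001], [0.982, 0.188, 0.002], [0.002, 0.002, -1.0]]
force: [0.2, 0.5, -4.5]
gripper_width: 0.136
finger_force: 58.9
(array([214. , 165.9,   0.6]), array([ 0.0017, -0.0016, -0.0521]))
```

```bash
python3 -m crank '{"moves":[20,15,0,0,0,-0.01,50,39,0,0,0,-0.02,85,66,0,0,0,-0.03,120,93,0,0,0,-0.04,150,116,0,0,0,-0.052,180,140,0,0,0,-0.052,200,155,0,0,0,-0.052,210,163,0,0,0,-0.052,214,166,0,0,0,-0.052,214,166,0,0,0,-0.052,214,166,0,0,0,-0.052]}';  python3 - <<'E'
from h import *
o=r.observe();print(o['time'],o['ee_pos'],abs(o['qvel']).max())
p,d=r.snapshot('wrist');np.savez('pics/w3.npz',p=p,d=d,ee_pos=o['ee_pos'],eef_rot=o['eef_rot']);cv2.imwrite('pics/w3.png',p[...,::-1])
E
```

```text
time: 9.1
ee_pos: [0.6155, 0.1044, 0.1318]
eef_rot: [[-0.236, 0.972, -0.001], [0.972, 0.236, 0.0], [0.001, -0.001, -1.0]]
force: [-0.3, -1.3, -3.7]
gripper_width: 0.131
finger_force: 58.9
9.1 [0.61550878 0.10441048 0.13175755] 0.007796872334721107
```

View pics/w3.png

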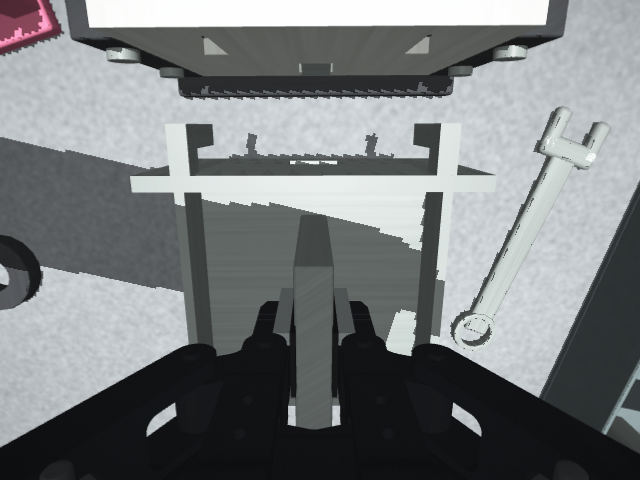

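```bash
cat > rel.py <<'E'
from h import *
import sys
def rel(f):
    o=np.load(f);R=o['eef_rot'];t=o['ee_pos'];T=(cloud('wrist',o['d'],o)-t)@R*1000  # tool frame mm
    T[...,2]*=-1; z0=t[2]*1000
    Z=T[...,2]+z0
    fl=T[(abs(Z-147.5)<4)&(T[...,0]>72)&(abs(T[...,1])<90)]
    zu=z0-42  # tray underside
    pl=T[(abs(Z-zu-64)<3)&(T[...,0]>42)&(T[...,0]<72)&(abs(T[...,1])<75)]
    rb=T[(abs(Z-zu-75)<3)&(abs(T[...,0])<45)&(abs(T[...,1])<12)]
    for n,S in(('flange',fl),('plate',pl),('rib',rb)):
        if len(S)>20:
            # front edge line: per y-bin min x
            print(n,len(S),'z',(np.median(S[:,2])+z0).round(2),'y',np.percentile(S[:,1],[.5,99.5]).round(1),'mid',np.percentile(S[:,1],[.5,99.5]).mean().round(2),'x',np.percentile(S[:,0],[.5,99.5]).round(1),rect(S))
            if n=='flange':
                b=np.arange(-55,56,5);e=[np.percentile(S[abs(S[:,1]-k)<2.5,0],1) for k in b if (abs(S[:,1]-k)<2.5).sum()>15];k2=[k for k in b if (abs(S[:,1]-k)<2.5).sum()>15]
                q=np.polyfit(k2,e,1);print('  front edge x at y0',q[1].round(2),'ang deg',np.degrees(q[0]).round(2))
    for s in(1,-1):
        H=T[(abs(Z-zu-64)<4)&(T[...,0]>58)&(T[...,0]<74)&(abs(T[...,1]-s*40)<12)]
        if len(H)>5:print('hook',s,np.percentile(H[:,1],[2,98]).round(1),np.percentile(H[:,0],98).round(1))
rel(sys.argv[1])
E
python3 rel.py pics/w3.npz
```

```text
flange 13081 z 147.01 y [-63.7  65.2] mid 0.76 x [ 97.1 104. ] ((100487.125, 949.9453125), (7579.6376953125, 132016.15625), 0.007063801400363445)
  front edge x at y0 97.24 ang deg 0.27
plate 8580 z 152.83 y [-54.5  54. ] mid -0.23 x [50.6 70.4] ((60482.296875, -282.38671875), (110815.8359375, 20108.822265625), 89.84606170654297)
rib 6843 z 163.95 y [-11.   10.9] mid -0.05 x [-25.5  30.7] ((2657.79296875, 1449.833984375), (23673.16015625, 57734.6328125), 80.665283203125)
hook 1 [36.5 42.7] 70.6
hook -1 [-43.2 -37.1] 70.4
```

```bash
python3 -m crank '{"moves":[0,1,5,0,0,-0.004,0,1,12,0,0,-0.004,5,1,18,0,0,-0.004,10,1,20.3,0,0,-0.004,15,1,20.3,0,0,-0.004,18,1,20.3,0,0,-0.004,20,1,20.3,0,0,-0.004,20,1,20.3,0,0,-0.004,20,1,20.3,0,0,-0.004]}';  python3 - <<'E'
from h import *
o=r.observe()
p,d=r.snapshot('wrist');np.savez('pics/w4.npz',p=p,d=d,ee_pos=o['ee_pos'],eef_rot=o['eef_rot']);cv2.imwrite('pics/w4.png',p[...,::-1])
E
python3 rel.py pics/w4.npz
```

```text
time: 10.05
ee_pos: [0.6126, 0.1262, 0.1121]
eef_rot: [[-0.242, 0.97, 0.001], [0.97, 0.242, 0.002], [0.001, 0.001, -1.0]]
force: [0.1, 0.1, -3.2]
gripper_width: 0.132
finger_force: 58.9
flange 54993 z 147.04 y [-65.3  63.5] mid -0.89 x [75.5 98.7] ((87265.6796875, -731.890625), (23698.998046875, 132383.546875), 0.008907417766749859)
  front edge x at y0 75.67 ang deg -0.01
plate 8593 z 133.18 y [-54.5  54. ] mid -0.24 x [50.6 70.4] ((60490.515625, -520.17578125), (110759.9375, 20053.98828125), 89.8173599243164)
rib 6824 z 144.26 y [-10.9  10.8] mid -0.03 x [-25.4  30.7] ((2574.6796875, -1538.79296875), (58071.61328125, 23523.658203125), 9.61452579498291)
hook 1 [36.5 42.6] 70.6
hook -1 [-43.2 -37.1] 70.4
```

View pics/w4.png

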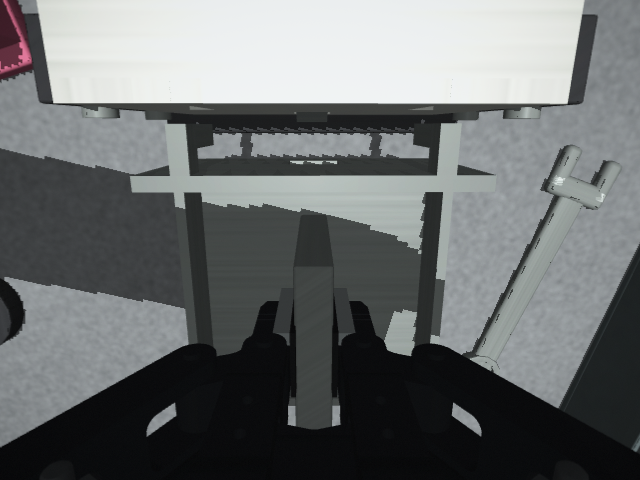

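```bash
python3 -m crank '{"moves":[0,-0.6,0.6,0,0,0,0,-0.6,0.6,0,0,0,1,-0.6,0.6,0,0,0,2,-0.6,0.6,0,0,0,3,-0.6,0.6,0,0,0,4,-0.6,0.6,0,0,0,5,-0.6,0.6,0,0,0,6,-0.6,0.6,0,0,0,7,-0.6,0.6,0,0,0,7,-0.6,0.6,0,0,0]}'
```

```text
time: 11.1
ee_pos: [0.6101, 0.1332, 0.1113]
eef_rot: [[-0.242, 0.97, 0.0], [0.97, 0.242, 0.002], [0.002, 0.001, -1.0]]
force: [-1.0, 0.2, -4.4]
gripper_width: 0.134
finger_force: 58.9
```

```bash
python3 -m crank '{"moves":[1,0,0,0,0,0,2,0,0,0,0,0,3,0,0,0,0,0,4,0,0,0,0,0,5,0,0,0,0,0,5,0,0,0,0,0]}'; python3 -m crank '{"moves":[1,0,0,0,0,0,2,0,0,0,0,0,3,0,0,0,0,0,4,0,0,0,0,0,5,0,0,0,0,0,5,0,0,0,0,0]}'
```

```text
time: 11.7
ee_pos: [0.6089, 0.1381, 0.1113]
eef_rot: [[-0.242, 0.97, 0.0], [0.97, 0.242, 0.002], [0.002, 0.001, -1.0]]
force: [0.6, 0.4, -2.8]
gripper_width: 0.129
finger_force: 58.9
time: 12.3
ee_pos: [0.6077, 0.1429, 0.1113]
eef_rot: [[-0.242, 0.97, 0.0], [0.97, 0.242, 0.002], [0.002, 0.001, -1.0]]
force: [1.0, 0.2, -3.2]
gripper_width: 0.131
finger_force: 58.9
```

```bash
python3 -m crank '{"moves":[1,0,0,0,0,0,2,0,0,0,0,0,2.5,0,0,0,0,0,2.5,0,0,0,0,0]}'|grep -E "pos|ce:"; python3 -m crank '{"moves":[0.5,0,0,0,0,0,0.5,0,0,0,0,0]}'|grep -E "pos|ce:";python3 -m crank '{"moves":[0.5,0,0,0,0,0,0.5,0,0,0,0,0]}'|grep -E "pos|ce:"
```

```text
ee_pos: [0.6072, 0.1451, 0.1113]
force: [0.0, -1.3, -3.4]
finger_force: 58.9
ee_pos: [0.6071, 0.1452, 0.1113]
force: [0.1, -0.5, -3.1]
finger_force: 58.9
ee_pos: [0.607, 0.1453, 0.1113]
force: [0.2, -2.8, -3.2]
finger_force: 59.0
```

```bash
python3 -m crank '{"moves":[-0.4,0,0,0,0,0,-0.4,0,1,0,0,0,-0.4,0,2,0,0,0,-0.4,0,3,0,0,0]}'|grep -E "pos|ce:"; python3 -m crank '{"moves":[0,0,1,0,0,0,0,0,2,0,0,0,0,0,3,0,0,0]}'|grep -E "pos|ce:"
```

```text
ee_pos: [0.6076, 0.1454, 0.1086]
force: [0.6, -4.2, 1.7]
finger_force: 59.7
ee_pos: [0.6079, 0.1454, 0.106]
force: [1.0, -4.3, 5.1]
finger_force: 60.2
```

```bash
python3 -m crank '{"moves":[0,0,1,0,0,0,0,0,2,0,0,0,0,0,3,0,0,0]}'|grep -E "pos|ce:|time"; python3 -m crank '{"moves":[0,0,1,0,0,0,0,0,2,0,0,0,0,0,3,0,0,0]}'|grep -E "pos|ce:"; python3 - <<'E'
from h import *
o=r.observe();print(o['eef_rot'].round(4),o['ft_torque'])
E
```

```text
time: 14.1
ee_pos: [0.6081, 0.1451, 0.1032]
force: [0.5, -5.1, 6.3]
finger_force: 60.6
ee_pos: [0.6074, 0.1448, 0.0991]
force: [1.3, -4.8, -0.1]
finger_force: 59.4
[[-2.417e-01  9.704e-01  1.200e-03]
 [ 9.704e-01  2.417e-01  5.000e-04]
 [ 2.000e-04  1.200e-03 -1.000e+00]] [-1.23522083 -0.48961742 -0.02591961]
```

```bash
python3 -m crank '{"moves":[0,0,1,0,0,0,0,0,2,0,0,0,0,0,3,0,0,0,0,0,4,0,0,0]}'|grep -E "pos|ce:|time"; python3 -m crank '{"moves":[0,0,1,0,0,0,0,0,2,0,0,0,0,0,3,0,0,0,0,0,3,0,0,0]}'|grep -E "pos|ce:"
```

```text
time: 14.8
ee_pos: [0.6071, 0.1447, 0.0949]
force: [2.3, -5.8, 0.0]
finger_force: 59.5
ee_pos: [0.6069, 0.1447, 0.0917]
force: [2.3, -5.2, -1.9]
finger_force: 59.2
```

```bash
python3 -m crank '{"moves":[0,0,1,0,0,0,0,0,2,0,0,0,0,0,2,0,0,0]}'|grep -E "pos|ce:|time"
```

```text
time: 15.5
ee_pos: [0.6063, 0.1452, 0.0894]
force: [1.5, -4.3, -6.3]
finger_force: 59.3
```

```bash
python3 -m crank '{"moves":[0,0,1,0,0,0,0,0,1,0,0,0]}'|grep -E "pos|ce:|time";python3 -m crank '{"moves":[0,0,0.7,0,0,0,0,0,0.7,0,0,0]}'|grep -E "pos|ce:|time"
```

```text
time: 15.7
ee_pos: [0.6065, 0.1453, 0.0889]
force: [0.5, -5.0, -2.5]
finger_force: 59.6
time: 15.9
ee_pos: [0.6067, 0.1453, 0.0885]
force: [0.6, -4.8, -2.0]
finger_force: 59.8
```

```bash
python3 -m crank '{"moves":[0,0,0.7,0,0,0,0,0,0.7,0,0,0]}'|grep -E "pos|ce:|time";python3 -m crank '{"moves":[0,0,0.7,0,0,0,0,0,0.7,0,0,0]}'|grep -E "pos|ce:|time"
```

```text
time: 16.1
ee_pos: [0.6068, 0.1454, 0.0881]
force: [0.4, -5.0, -0.6]
finger_force: 60.0
time: 16.3
ee_pos: [0.6069, 0.1454, 0.0878]
force: [-1.9, -6.4, 3.4]
finger_force: 60.6
```

```bash
python3 -m crank '{"moves":[0,0,0.7,0,0,0,0,0,0.7,0,0,0]}'|grep -E "pos|ce:|time";python3 -m crank '{"moves":[0,0,0.7,0,0,0,0,0,0.7,0,0,0]}'|grep -E "pos|ce:|time"; python3 - <<'E'
from h import *
o=r.observe()
p,d=r.snapshot('wrist');np.savez('pics/w5.npz',p=p,d=d,ee_pos=o['ee_pos'],eef_rot=o['eef_rot'])
for n in['scene','side']:
    q,d=r.snapshot(n);u,v=proj(n,[[.6,.16,.09]])[0].astype(int);c=q[v-60:v+60,u-80:u+80,::-1];cv2.imwrite(f'pics/{n}5.png',cv2.resize(c,None,fx=4,fy=4))
E
python3 rel.py pics/w5.npz
```

```text
time: 16.5
ee_pos: [0.6069, 0.1454, 0.0877]
force: [-2.6, -5.4, 8.5]
finger_force: 61.4
time: 16.7
ee_pos: [0.6069, 0.1454, 0.0876]
force: [-4.5, -6.4, 13.3]
finger_force: 62.1
flange 26771 z 146.89 y [-60.6  62.8] mid 1.12 x [72.1 79.7] ((75936.3359375, 997.40625), (7792.14013671875, 127340.5), 0.006709523033350706)
  front edge x at y0 72.08 ang deg -0.0
rib 6854 z 119.83 y [-10.9  10.9] mid -0.01 x [-25.4  30.7] ((2621.400390625, -1510.759765625), (57451.5078125, 23698.509765625), 9.462239265441895)
```

View pics/scene5.png

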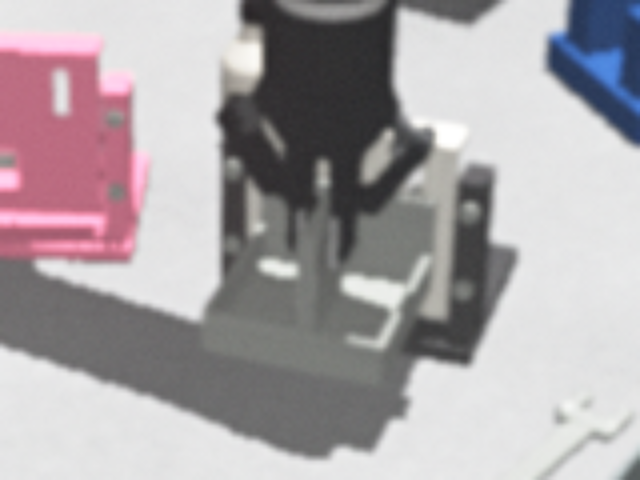

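```bash
python3 -m crank '{"moves":[0,0,-1,0,0,0,0,0,-2,0,0,0,0,0,-3,0,0,0,0,0,-4,0,0,0,0,0,-4,0,0,0]}'|grep -E "pos|ce:|time";python3 -m crank '{"moves":[0,0,-1,0,0,0,0,0,-2,0,0,0,0,0,-2,0,0,0]}'|grep -E "pos|ce:|time"
```

```text
time: 17.35
ee_pos: [0.6066, 0.1453, 0.0893]
force: [1.2, -4.2, -4.4]
finger_force: 59.2
time: 17.65
ee_pos: [0.6063, 0.1452, 0.0905]
force: [2.9, -4.8, -10.7]
finger_force: 58.8
```

```bash
python3 -m crank '{"moves":[0,0,-1,0,0,0,0,0,-1,0,0,0]}'|grep -E "pos|ce:|time"
```

```text
time: 17.85
ee_pos: [0.6061, 0.1453, 0.0912]
force: [3.1, -4.9, -12.7]
finger_force: 58.7
```

```bash
python3 -m crank '{"moves":[0,0,-1,0,0,0,0,0,-1,0,0,0]}'|grep -E "pos|ce:|time"; python3 -m crank '{"moves":[0,0,-1,0,0,0,0,0,-1,0,0,0]}'|grep -E "pos|ce:|time"
```

```text
time: 18.05
ee_pos: [0.606, 0.1453, 0.0921]
force: [1.9, -4.2, -12.4]
finger_force: 58.7
time: 18.25
ee_pos: [0.6058, 0.1453, 0.0932]
force: [1.4, -4.7, -14.3]
finger_force: 58.6
```

```bash
python3 - <<'E'
from h import *
o=r.observe()
p,d=r.snapshot('wrist');np.savez('pics/w6.npz',p=p,d=d,ee_pos=o['ee_pos'],eef_rot=o['eef_rot'])
cv2.imwrite('pics/w6.png',p[...,::-1])
for f in('pics/w4.npz','pics/w5.npz','pics/w6.npz'):
    q=np.load(f);T=(cloud('wrist',q['d'],q)-q['ee_pos'])@q['eef_rot']*1000;z0=q['ee_pos'][2]*1000
    S=T[(abs(T[...,0]-20)<8)&(abs(T[...,1])<4)&(T[...,2]<-20)];print(f,'rib top above TCP',np.median(-S[:,2]).round(2),len(S),'ee z',z0.round(2))
E
python3 rel.py pics/w6.npz
```

```text
pics/w4.npz rib top above TCP 32.24 1506 ee z 112.11
pics/w5.npz rib top above TCP 32.32 1529 ee z 87.61
pics/w6.npz rib top above TCP 31.19 1539 ee z 93.15
flange 23180 z 147.05 y [-63.4  65.5] mid 1.05 x [72.  79.3] ((75740.671875, 1180.24609375), (132060.5, 7480.9443359375), 89.99995422363281)
  front edge x at y0 72.15 ang deg 0.08
rib 6680 z 125.02 y [-10.9  10.9] mid 0.02 x [-24.7  30.7] ((3016.125, -1446.158203125), (57494.23828125, 23647.759765625), 9.588797569274902)
```

View pics/w6.png

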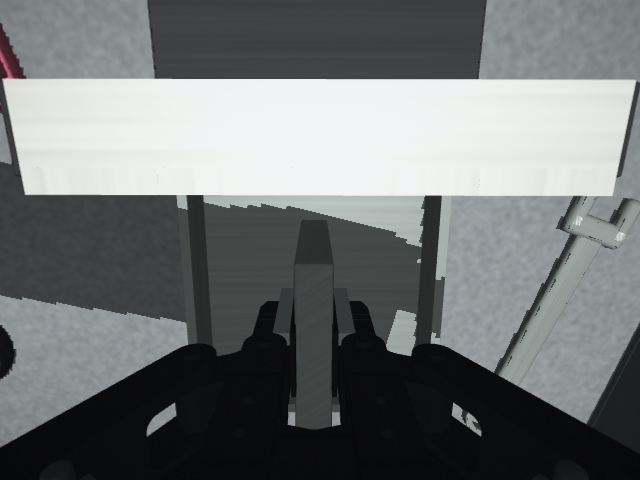

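```bash
python3 - <<'E'
from h import *
for f in('pics/w4.npz','pics/w5.npz','pics/w6.npz'):
    q=np.load(f);T=(cloud('wrist',q['d'],q)-q['ee_pos'])@q['eef_rot']*1000;z0=q['ee_pos'][2]*1000
    for n,m in(('rib',(abs(T[...,1])<4)&(T[...,2]<-20)&(abs(T[...,0])<30)),('floor',(abs(abs(T[...,1])-30)<12)&(T[...,2]>32)&(T[...,2]<46)&(T[...,0]>10)&(T[...,0]<48)),('wall',(abs(abs(T[...,1])-53.5)<1.5)&(T[...,2]>9)&(T[...,2]<20)&(T[...,0]>0)&(T[...,0]<48))):
        S=T[m]
        if len(S)>50:
            k=np.polyfit(S[:,0],-S[:,2],1);k2=S[abs(np.polyval(k,S[:,0])+S[:,2])<1];k=np.polyfit(k2[:,0],-k2[:,2],1);print(f,n,len(S),'slope',k[0].round(4),'z at x=55:',(np.polyval(k,55)+z0).round(2),'x=0',(k[1]+z0).round(2))
E
```

```text
Traceback (most recent call last):
TypeError: expected non-empty vector for x
```

```bash
python3 - <<'E'
from h import *
from scipy.stats import theilslopes
for f in('pics/w4.npz','pics/w5.npz','pics/w6.npz'):
    q=np.load(f);T=(cloud('wrist',q['d'],q)-q['ee_pos'])@q['eef_rot']*1000;z0=q['ee_pos'][2]*1000
    for n,m in(('rib',(abs(T[...,1])<4)&(T[...,2]<-25)&(T[...,2]>-40)&(abs(T[...,0])<29)),('floor',(abs(abs(T[...,1])-30)<12)&(T[...,2]>32)&(T[...,2]<46)&(T[...,0]>10)&(T[...,0]<48))):
        S=T[m];S=S[::max(1,len(S)//800)]
        if len(S)>30:
            k=theilslopes(-S[:,2],S[:,0]);print(f,n,len(S),'slope',k[0].round(4),'z x=55:',(k[0]*55+k[1]+z0).round(2),'x=0',(k[1]+z0).round(2))
E
```

```text
pics/w4.npz rib 809 slope -0.0024 z x=55: 144.15 x=0 144.28
pics/w4.npz floor 836 slope 0.0007 z x=55: 73.29 x=0 73.25
pics/w5.npz rib 808 slope 0.0009 z x=55: 119.91 x=0 119.86
pics/w5.npz floor 859 slope -0.0003 z x=55: 48.82 x=0 48.83
pics/w6.npz rib 818 slope -0.0432 z x=55: 122.8 x=0 125.17
pics/w6.npz floor 892 slope -0.0448 z x=55: 51.65 x=0 54.11
```

Lifting the grip tips the tray, and its rear rises only 2.8 mm. That matches the 3 mm play under a locked catch, so I'm pushing it back home.

```bash
python3 -m crank '{"moves":[0,0,1,0,0,0,0,0,2,0,0,0,0,0,3,0,0,0,0,0,4,0,0,0,0,0,5,0,0,0,0,0,6,0,0,0,0,0,6,0,0,0]}'|grep -E "pos|ce:|time";python3 -m crank '{"moves":[0,0,1,0,0,0,0,0,2,0,0,0,0,0,2,0,0,0]}'|grep -E "pos|ce:|time"
```

```text
time: 19.0
ee_pos: [0.6079, 0.1458, 0.0902]
force: [0.7, -5.4, -2.4]
finger_force: 60.4
time: 19.3
ee_pos: [0.6081, 0.1459, 0.0892]
force: [-2.4, -6.4, 5.7]
finger_force: 61.6
```

```bash
python3 -m crank '{"moves":[0,0,1,0,0,0,0,0,1.5,0,0,0,0,0,1.5,0,0,0]}'|grep -E "pos|ce:|time"; python3 - <<'E'
from h import *
from scipy.stats import theilslopes
q=r.observe();p,d=r.snapshot('wrist');T=(cloud('wrist',d,q)-q['ee_pos'])@q['eef_rot']*1000;z0=q['ee_pos'][2]*1000
S=T[(abs(abs(T[...,1])-30)<12)&(T[...,2]>32)&(T[...,2]<46)&(T[...,0]>10)&(T[...,0]<48)];S=S[::max(1,len(S)//800)]
k=theilslopes(-S[:,2],S[:,0]);print('slope',k[0].round(4),'z x=55:',(k[0]*55+k[1]+z0).round(2),'x=0',(k[1]+z0).round(2))
E
```

```text
time: 19.6
ee_pos: [0.6082, 0.1459, 0.0882]
force: [-3.2, -6.4, 9.1]
finger_force: 62.2
slope -0.0092 z x=55: 48.85 x=0 49.35
```

```bash
python3 -m crank '{"moves":[0,0,1,0,0,0,0,0,1.5,0,0,0,0,0,1.5,0,0,0]}'|grep -E "pos|ce:|time"; python3 -m crank '{"moves":[0,0,-1.5,0,0,0,0,0,-3,0,0,0,0,0,-3,0,0,0]}'|grep -E "pos|ce:|time"; python3 -m crank '{"moves":[0,0,0,0,0,0,0,0,0,0,0,0,0,0,0,0,0,0,0,0,0,0,0,0,0,0,0,0,0,0]}' 40
```

```text
time: 19.95
ee_pos: [0.6083, 0.1457, 0.0875]
force: [-6.2, -6.0, 15.7]
finger_force: 63.2
time: 20.25
ee_pos: [0.6082, 0.146, 0.088]
force: [0.3, -4.8, 2.3]
finger_force: 60.9
time: 20.75
ee_pos: [0.607, 0.1461, 0.0868]
eef_rot: [[-0.243, 0.97, 0.0], [0.97, 0.243, 0.002], [0.002, 0.001, -1.0]]
force: [-0.2, -0.1, -0.6]
gripper_width: 0.471
finger_force: 0.0
```

```bash
python3 -m crank '{"moves":[0,0,-5,0,0,0,0,0,-15,0,0,0,0,0,-35,0,0,0,0,0,-60,0,0,0,-20,0,-90,0,0,0,-50,0,-115,0,0,0,-85,0,-130,0,0,0,-100,0,-130,0,0,0,-100,0,-130,0,0,0,-100,0,-130,0,0,0]}';  python3 - <<'E'
from h import *
o=r.observe()
p,d=r.snapshot('wrist');cv2.imwrite('pics/w7.png',p[...,::-1]);P=cloud('wrist',d,o)
S0=np.array([.5935,.199]);a=np.radians(13.9);V=np.array([-np.sin(a),np.cos(a)]);U=np.array([np.cos(a),np.sin(a)])
Q=P.reshape(-1,3);x=(Q[:,:2]-S0)@V*1000;y=(Q[:,:2]-S0)@U*1000;z=Q[:,2]*1000
for n,m in(('floor f',(abs(abs(y)-30)<12)&(abs(x+95)<8)&(z>40)&(z<65)),('floor r',(abs(abs(y)-30)<12)&(abs(x+70)<8)&(z>40)&(z<65)),('rib',(abs(y)<4)&(abs(x+55)<25)&(z>110)&(z<135)),('flange',(abs(y)<55)&(abs(x-12)<9)&(z>140))):print(n,m.sum(),np.median(z[m]).round(2))
E
```

```text
time: 21.75
ee_pos: [0.6304, 0.0498, 0.2157]
eef_rot: [[-0.243, 0.97, -0.002], [0.97, 0.243, 0.002], [0.003, -0.001, -1.0]]
force: [0.4, 0.9, -0.2]
gripper_width: 0.469
finger_force: 0.0
floor f 1396 45.99
floor r 1462 46.83
rib 1441 118.33
flange 0 nan
  return _methods._mean(a, axis=axis, dtype=dtype,
  ret = ret.dtype.type(ret / rcount)
```

View pics/w7.png

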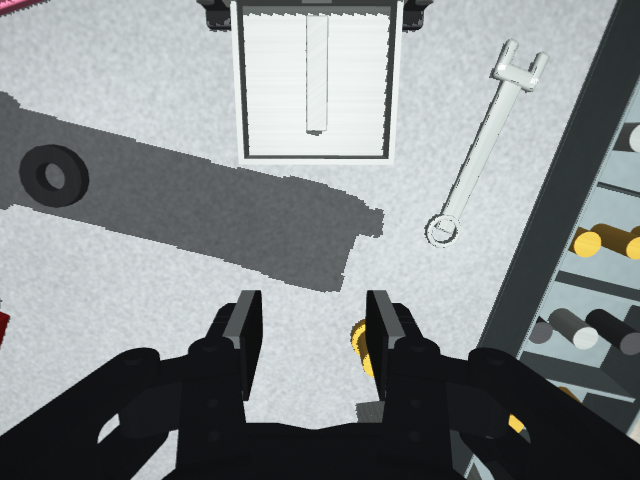

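```bash
python3 -c "
from cell import r
print(r.hand_in())"
```

```text
the job is handed in; nothing more can be done
None
```

The tray is hung on the metal stand, pushed fully home and let go. An upward pull before letting go showed the catch had locked, peak measured push was about 16 N (the sheet's limit is 45 N), and I handed it in at about 22 s. It droops about 2° at the front from play in the hooks.

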